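# Set the pantry stock tags

### The job

Set the flip tags on the pantry strip to match the stock: push tags over with a fingertip so that every bin packed full of jars has its tag showing green and the bin that is not full has its tag showing red. Each tag belongs to the bin directly behind it. Push the tags gently, lift or shift nothing, and leave the bins, jars, bowl and rolling pin where they stand.

Things in the scene. Friction and masses are not known exactly. Their poses are not given: they have to be found in the camera images.
- bin_1_centre (a point): loose blue open bin, 85 x 85 mm and 65 mm high; it is FULL: packed with four amber jars with white caps. The jars reach 99 mm above the tray. Point: centre of the bin, 33 mm above the tray. The bins stand in a row behind the strip in any order, each 150 mm straight behind (along +x of the hinge frame) the tag that it belongs to
- bin_2_centre (a point): loose blue open bin, 85 x 85 mm and 65 mm high; it is FULL: packed with four amber jars with white caps. The jars reach 99 mm above the tray. Point: centre of the bin, 33 mm above the tray. The bins stand in a row behind the strip in any order, each 150 mm straight behind (along +x of the hinge frame) the tag that it belongs to
- bin_3_centre (a point): loose blue open bin, 85 x 85 mm and 65 mm high; it is FULL: packed with four amber jars with white caps. The jars reach 99 mm above the tray. Point: centre of the bin, 33 mm above the tray. The bins stand in a row behind the strip in any order, each 150 mm straight behind (along +x of the hinge frame) the tag that it belongs to
- bin_4_centre (a point): loose blue open bin, 85 x 85 mm and 65 mm high; it holds ONE amber jar only, in a corner, so it is NOT full. The jars reach 99 mm above the tray. Point: centre of the bin, 33 mm above the tray. The bins stand in a row behind the strip in any order, each 150 mm straight behind (along +x of the hinge frame) the tag that it belongs to
- hinge_a (a point): middle of tag_a's hinge line, 48 mm above the tray, in a white V-shaped holder on the fixed strip; tags are 95 mm apart. x points level across the strip, away from the robot, to the tag's bin; y along the strip (hinge line); z up. The V's two fixed wings rise 40 degrees from vertical and end 45 mm from the hinge line; the tag's bare grey lip sticks 21 mm out past the wing
- tag_a (a joint): flip tag on hinge_a: 40 g plate 50 wide (y), 3 thick, free edge 68 mm from the hinge line. 0 rad upright; +0.70 (stop): leans to hinge +x, GREEN face up; -0.70 (stop): leans to the robot, RED up. No spring: gravity lays it on either stop, it swings freely, under 1 N. At a stop its free edge is 44 mm to that side of the hinge line and 52 mm above it; push that edge up and over
- hinge_b (a point): middle of tag_b's hinge line, 48 mm above the tray, in a white V-shaped holder on the fixed strip; tags are 95 mm apart. x points level across the strip, away from the robot, to the tag's bin; y along the strip (hinge line); z up. The V's two fixed wings rise 40 degrees from vertical and end 45 mm from the hinge line; the tag's bare grey lip sticks 21 mm out past the wing
- tag_b (a joint): flip tag on hinge_b: 40 g plate 50 wide (y), 3 thick, free edge 68 mm from the hinge line. 0 rad upright; +0.70 (stop): leans to hinge +x, GREEN face up; -0.70 (stop): leans to the robot, RED up. No spring: gravity lays it on either stop, it swings freely, under 1 N. At a stop its free edge is 44 mm to that side of the hinge line and 52 mm above it; push that edge up and over
- hinge_c (a point): middle of tag_c's hinge line, 48 mm above the tray, in a white V-shaped holder on the fixed strip; tags are 95 mm apart. x points level across the strip, away from the robot, to the tag's bin; y along the strip (hinge line); z up. The V's two fixed wings rise 40 degrees from vertical and end 45 mm from the hinge line; the tag's bare grey lip sticks 21 mm out past the wing
- tag_c (a joint): flip tag on hinge_c: 40 g plate 50 wide (y), 3 thick, free edge 68 mm from the hinge line. 0 rad upright; +0.70 (stop): leans to hinge +x, GREEN face up; -0.70 (stop): leans to the robot, RED up. No spring: gravity lays it on either stop, it swings freely, under 1 N. At a stop its free edge is 44 mm to that side of the hinge line and 52 mm above it; push that edge up and over
- hinge_d (a point): middle of tag_d's hinge line, 48 mm above the tray, in a white V-shaped holder on the fixed strip; tags are 95 mm apart. x points level across the strip, away from the robot, to the tag's bin; y along the strip (hinge line); z up. The V's two fixed wings rise 40 degrees from vertical and end 45 mm from the hinge line; the tag's bare grey lip sticks 21 mm out past the wing
- tag_d (a joint): flip tag on hinge_d: 40 g plate 50 wide (y), 3 thick, free edge 68 mm from the hinge line. 0 rad upright; +0.70 (stop): leans to hinge +x, GREEN face up; -0.70 (stop): leans to the robot, RED up. No spring: gravity lays it on either stop, it swings freely, under 1 N. At a stop its free edge is 44 mm to that side of the hinge line and 52 mm above it; push that edge up and over
- jar_left: large sealed glass storage jar, 90 mm across, 150 mm high, on the left; origin at its foot. Bystander
- jar_right: large sealed glass storage jar, 90 mm across, 150 mm high, on the right; origin at its foot. Bystander
- bowl: stainless mixing bowl, 200 mm across, 80 mm high; origin at its foot. Bystander
- rolling_pin: green plastic rolling pin, 400 mm long along its y axis, 44 mm thick, lying to the right of the strip; origin under its middle. Bystander

How it is judged:
By the outcome, as a careful person would: the job done as asked, in the order asked, and still so for the second after the job is handed in, with the robot touching nothing.
It also fails if it takes over 58 s, if anything falls off the work surface, if the arm or the gripper's body presses on something with over 40 N, if the wrist force passes 120 N, or if a joint passes its speed limit or range.

### The arm

A 6-joint arm with a two-finger parallel gripper is mounted at the origin on the work surface. World frame = base frame: x ahead of the robot, y to its left, z up, the work surface at z = 0. Lengths are in m, angles in rad, forces in N, time in s.
With the tool pointing down it reaches from about 0.3 to 1 m from the base axis. Payload 5.1 kg.
Tool frame: the origin (TCP) lies midway between the tips of the shut fingers; the grasp point (between the pads) lies 19 mm behind it; x points along the fingers, z is the direction in which the jaws open and shut, and the axes are right-handed (so a half turn about x gives the same grasp; the last joint's range is limited). The gripper opens to 95 mm and grips with 3 to 60 N. Pads are 20 mm wide; open, the fingers measure 119 mm over their backs; the gripper's body (75 mm by 180 mm) begins 59 mm behind the grasp point.
Start: joints at [1.221, 0.124, 1.65, -0, 1.367, -0.083], TCP at [0.171, 0.627, 0.194] pointing down, gripper open.
Joint ranges: [-2.61, 2.61], [-1.02, 2.33], [0.03, 2.71], [-1.35, 4.49], [0.32, 2.68], [-2.91, 2.91]. Speed limits (rad/s): [2.57, 2.57, 3.14, 3.14, 3.14, 3.14].

### API

Orientations are given as a unit quaternion [w, x, y, z].
In Python, from plant import bot gives the robot as it stands.
- The arm moves only by the tool move_arm, never from a script. Its argument "moves" is a list that holds one entry, the list of rows, each a list of 4 numbers: the shift along the tool's x, y, z in mm, then the turn about the tool's x in rad. In form: [[[tx, ty, tz, twist], ...]]. A call has exactly 8 rows; each row shifts and turns the pose as measured when the row begins, along the tool's axes as they then stand; what a row does not reach is not made up. A row lasts 1/10 s, in which the tool goes at most 50 mm and 8.59 degrees, less where a joint would pass 70% of its speed; a pose out of reach is approached as far as the arm can. A call is refused whole if a number of a shift passes 50 or a number of a turn 0.15, either way. A call with a gripper value outside its range is refused whole. "grip" is the finger opening in mm, from 0 to 95.1, set as the call begins (left out, the last holds). The fingers move at their own pace and stop on an object; "force" is the grip in N (left out, the last holds). Time passes only in rows, so rows that do not move let the fingers close, or fill a call up. It gives the time, the measured TCP pose, the force and the opening at its end, in the units of the state.
- bot.sense(): the state, without advancing time (a new reading comes with each control period).
- bot.read_camera(name): name is "scene" or "side" or "wrist"; returns a dict with "frame" (420x560x3 uint8, blue, green, red), "mtx" (3x3 intrinsics, pixels), "k1" (the pictures are not rectified: a ray, as slopes to the right and down, at radius r is drawn at 1 + k1 r^2 times it, then the intrinsics apply), "R" (3x3) and "t" (3): a world point X has camera coordinates R X + t; the wrist camera has in their place "T_tool_cam" (4x4, takes a point from camera to tool coordinates, whose origin is the TCP and whose axes are the tool frame's). Camera axes: x right, y down, z forward; pixel columns grow to the right and rows downward; lengths in m; the calibration is good to about 2 mm. A picture is of the moment at which its call begins: read the wrist's pose just before it. There is no depth.
- bot.job_done(): hands the job in, once; it reports no verdict.
The state is a dict: "time_s": time; "joints": joint angles; "joint_velocities": joint speeds; "joint_torque": joint torques, N m; "position": TCP position; "tool_rot": TCP orientation; "wrist_force": force on the tool from outside, world axes, zero at the start; "moment": the same for the moment, N m; "gripper_width": finger opening in m.
Only numpy, scipy, OpenCV 4.12 (cv2) and the standard library are available. Lean on these libraries where they do the work, as an engineer would, in place of code of your own. Each camera call takes 0.05 s, during which the arm holds its last target. There are 200 camera calls.

## Working session

There is one attempt and no reset: what is moved stays moved. The work goes in short steps, Python scripts to look and compute and a tool call to move; the robot and the scene stay as the last step left them, time stands still between calls to the robot, and variables do not carry over. Pictures are saved under pics/ and viewed, about 8 in all and at most 12, crops included, and the job is handed in when it is done.

Besides the shell and the picture viewer there is one more tool, called after "Request:" as name(argument=value, ...), one argument or row to a line, values as JSON. move_arm: Moves the arm, as the interface text tells. Its arguments: {"type":"object","properties":{"moves":{"type":"array","items":{"type":"array","items":{"type":"array","items":{"type":"number"}}}},"grip":{"type":"number"},"force":{"type":"number"}},"required":["moves"]}

```bash
mkdir -p pics; ls
python3 - <<'E'
from plant import bot
import cv2,numpy as np
s=bot.sense();print(s)
for n in("scene","side"):
    c=bot.read_camera(n);cv2.imwrite(f"pics/{n}0.png",c["frame"]);np.savez(f"{n}.npz",**c)
    print(n,c["mtx"],c["k1"],c["R"],c["t"])
E
```

```text
pics
{'time_s': 0.0, 'joints': array([ 1.22142793e+00,  1.24497927e-01,  1.65165056e+00,  1.31524714e-05,
        1.36749323e+00, -8.26174698e-02]), 'joint_velocities': array([-1.86538396e-06, -1.37381045e-03,  8.18039328e-04, -6.76595912e-04,
       -5.93950104e-04, -6.17912307e-04]), 'joint_torque': array([-1.81820571e-03, -4.17600846e+01, -3.59932566e+01,  7.72704673e-02,
        4.92269313e-02, -1.76606413e-04]), 'position': array([0.17114217, 0.62636453, 0.1923056 ]), 'tool_rot': array([ 0.5614372 , -0.42945491,  0.56266241,  0.42868143]), 'wrist_force': array([-0.00949314,  0.19455388,  1.05134605]), 'moment': array([ 0.05273819, -0.04288419, -0.02527319]), 'gripper_width': 0.09519073357908421}
scene [[532.13288266   0.         277.40048953]
 [  0.         532.13288266 214.68750244]
 [  0.           0.           1.        ]] -0.13816052438026732 [[-0.12674924  0.99193403  0.00122977]
 [ 0.85850742  0.11032087 -0.50079369]
 [-0.49688997 -0.06241945 -0.86556581]] [ 0.11758509 -0.44745092  1.8983138 ]
side [[408.78873111   0.         281.48929175]
 [  0.         408.78873111 199.65103933]
 [  0.           0.           1.        ]] -0.01225101892033401 [[ 0.99775296 -0.06677942 -0.00543583]
 [-0.04353468 -0.58450062 -0.81022451]
 [ 0.05092907  0.80864055 -0.58609444]] [-0.54821967  0.05644757  1.15879432]
```

View pics/scene0.png

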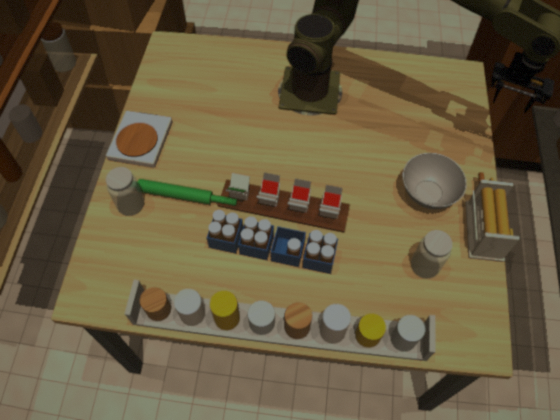

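View pics/side0.png

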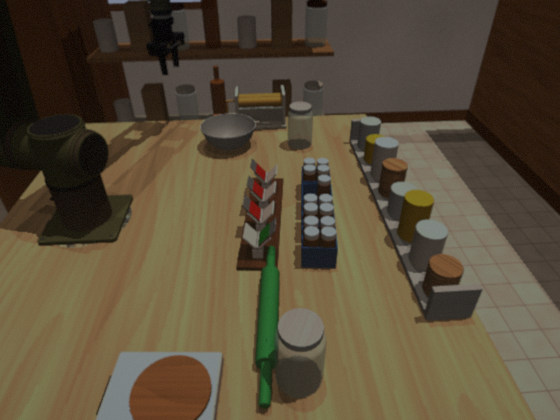

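Scene picture: the bins at image columns 223, 257, 289 and 320 (row ~240) read full, full, one jar, full. The tags at 238, 269, 300 and 331 read green, red, red, red. I'll enlarge both views to measure.

Run:
```python
import cv2,numpy as np
a=cv2.imread("pics/scene0.png")[165:275,200:360];cv2.imwrite("pics/s1.png",cv2.resize(a,None,fx=5,fy=5,interpolation=2))
a=cv2.imread("pics/side0.png")[150:275,225:345];cv2.imwrite("pics/s2.png",cv2.resize(a,None,fx=4.8,fy=4.8,interpolation=2))
```

```text
(no output)
```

View pics/s1.png

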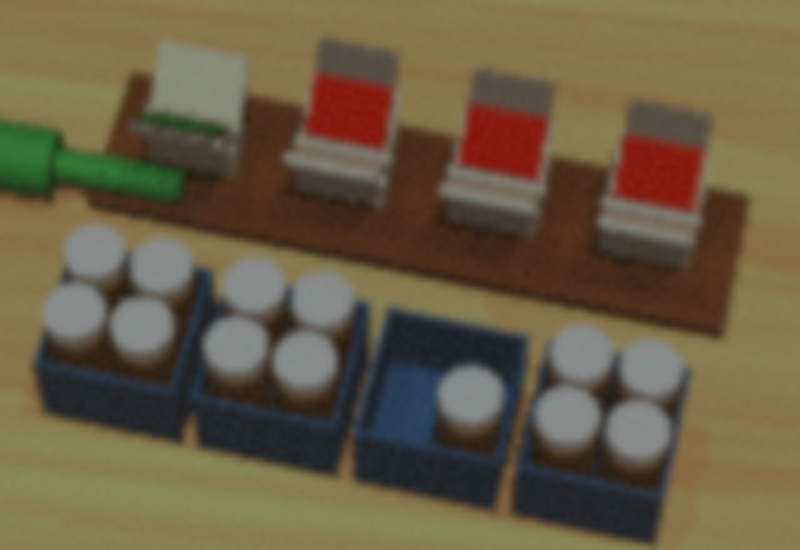

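View pics/s2.png

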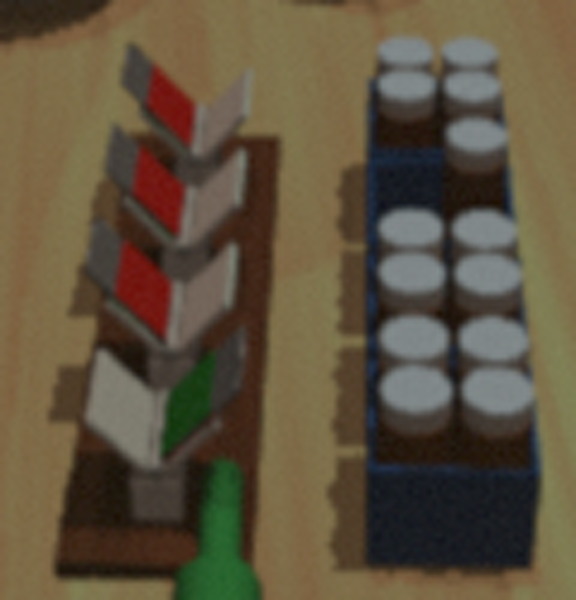

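The enlarged crops confirm it: from -y to +y, the tags read green, red, red, red over bins full, full, one jar, full. So tags 2 and 4 need flipping, while 1 and 3 stay. I'll fit the strip pose from the lip corners in both views.

```bash
cat > fit.py <<'E'
import cv2,numpy as np
from scipy.optimize import least_squares
C={n:dict(np.load(n+".npz")) for n in("scene","side")}
def proj(n,P):
    c=C[n];d=np.array([float(c["k1"]),0,0,0])
    return cv2.projectPoints(np.atleast_2d(P).astype(float),cv2.Rodrigues(c["R"])[0],c["t"],c["mtx"],d)[0][:,0]
L=[(k,s) for k in(1,2,3) for s in(-1,1)]   # tag index from -y, corner
sc=np.array([(319,40),(398,50),(475,68),(553,80),(630,100),(710,114)])/5+[200,165]
sd=np.array([(88,270),(93,222),(107,172),(115,128),(127,87),(130,45)])/4.8+[225,150]
def W(p,l): # local -> world
    x,y,a,z=p;c,s=np.cos(a),np.sin(a);l=np.atleast_2d(l)
    return np.c_[x+c*l[:,0]-s*l[:,1],y+s*l[:,0]+c*l[:,1],z+l[:,2]]
loc=np.array([(-.044,.095*k+.025*s,.100) for k,s in L])
f=lambda p:np.r_[(proj("scene",W(p,loc))-sc).ravel(),(proj("side",W(p,loc))-sd).ravel()]
if __name__=="__main__":
    r=least_squares(f,[.5,-.2,0,0]);print(r.x,np.round(r.fun.reshape(-1,2),1))
    np.save("p.npy",r.x)
    for k in range(4):print(k+1,W(r.x,[(0,.095*k,.048)]).round(3),"bin",W(r.x,[(.15,.095*k,.033)]).round(3), (proj("scene",W(r.x,[(.15,.095*k,.065)]))-[200,165])*5)
E
python3 fit.py
python3 -c "
from plant import bot
from scipy.spatial.transform import Rotation as R
q=bot.sense()['tool_rot'];print(R.from_quat([q[1],q[2],q[3],q[0]]).as_matrix().round(3))"
```

```text
[ 0.48062477 -0.17821495 -0.10708268 -0.0018347 ] [[-0.3 -0.4]
 [ 0.1  0.8]
 [-0.6  0.1]
 [ 0.2  1. ]
 [-0.4 -0.1]
 [ 0.2  0.5]
 [-0.5  0.6]
 [ 0.6 -0.8]
 [-0.4  0.1]
 [-0.2 -0.6]
 [-1.1 -0.3]
 [-0.  -0.2]]
1 [[ 0.481 -0.178  0.046]] bin [[ 0.63  -0.194  0.031]] [[120.37483129 317.56612255]]
2 [[ 0.491 -0.084  0.046]] bin [[ 0.64  -0.1    0.031]] [[278.61469676 351.35679177]]
3 [[0.501 0.011 0.046]] bin [[ 0.65  -0.005  0.031]] [[439.41603331 385.56207667]]
4 [[0.511 0.105 0.046]] bin [[0.66  0.089 0.031]] [[602.32000322 420.07865649]]
[[-0.001 -0.965  0.264]
 [-0.002  0.264  0.965]
 [-1.     0.    -0.002]]
```

Request:
move_arm(
  moves=[
    [[0,0,0,-0.08],[0,0,0,-0.08],[0,-10,-15,0],[0,-20,-30,0],[0,-20,-30,0],[0,-20,-30,0],[0,-20,-30,0],[0,-20,-30,0]],
  ],
  grip=0,
  force=10,
)

```text
time_s: 0.9
position: [0.2637, 0.4459, 0.187]
tool_rot: [0.519, -0.478, 0.526, 0.475]
wrist_force: [0.0, -0.5, 0.7]
gripper_width: 0.0364
```

```bash
cat > st.py <<'E'
from plant import bot
import numpy as np
from scipy.spatial.transform import Rotation as R
p=np.load("p.npy")
s=bot.sense();q=s["tool_rot"];M=R.from_quat(q[[1,2,3,0]]).as_matrix()
c,sn=np.cos(p[2]),np.sin(p[2]);d=s["position"]-[p[0],p[1],0]
print("t",s["time_s"],"local mm",np.round(1e3*np.array([c*d[0]+sn*d[1],c*d[1]-sn*d[0],d[2]]),1),"F",s["wrist_force"].round(2),"w",s["gripper_width"])
print("yaw err",np.arctan2(M[1,2],M[0,2])-p[2]-np.pi/2,"down",M[:,0].round(3))
E
python3 st.py
```

```text
t 0.9 local mm [-282.4  597.3  187. ] F [ 0.01 -0.46  0.74] w 0.03637754911788361
yaw err 0.014290007839786512 down [-0.005 -0.01  -1.   ]
```

Request:
move_arm(
  moves=[
    [[0,-20,-36,0],[0,-25,-40,0],[0,-25,-40,0],[0,-25,-40,0],[0,-25,-40,0],[0,-25,-40,0],[0,-20,-30,0],[0,0,0,0]],
  ],
)

```text
time_s: 1.7
position: [0.4062, 0.1505, 0.1861]
tool_rot: [0.519, -0.478, 0.527, 0.474]
wrist_force: [0.7, 0.5, -0.1]
gripper_width: 0.0006
```

```bash
python3 st.py
```

```text
t 1.7 local mm [-109.1  318.9  186.1] F [ 0.72  0.51 -0.08] w 0.0006468110340744985
yaw err 0.012507567187308277 down [-0.005 -0.012 -1.   ]
```

Request:
move_arm(
  moves=[
    [[0,-10,-18,0],[0,-10,-18,0],[20,0,0,0],[25,0,0,0],[25,0,0,0],[18,0,0,0],[0,0,0,0],[0,0,0,0]],
  ],
)

```text
time_s: 2.5
position: [0.4202, 0.114, 0.0944]
tool_rot: [0.519, -0.476, 0.527, 0.475]
wrist_force: [1.4, -0.1, 0.2]
gripper_width: 0.0008
```

```bash
python3 st.py
python3 - <<'E'
from plant import bot
import cv2
f=bot.read_camera("side")["frame"][80:220,190:350]
g=bot.read_camera("scene")["frame"][130:270,200:360]
cv2.imwrite("pics/a1.png",cv2.resize(cv2.hconcat([f,g]),None,fx=2.5,fy=2.5,interpolation=2))
E
```

```text
t 2.5 local mm [-91.3 284.1  94.4] F [ 1.4  -0.12  0.15] w 0.0008061798071503058
yaw err 0.012665806896955845 down [-0.008 -0.009 -1.   ]
```

View pics/a1.png

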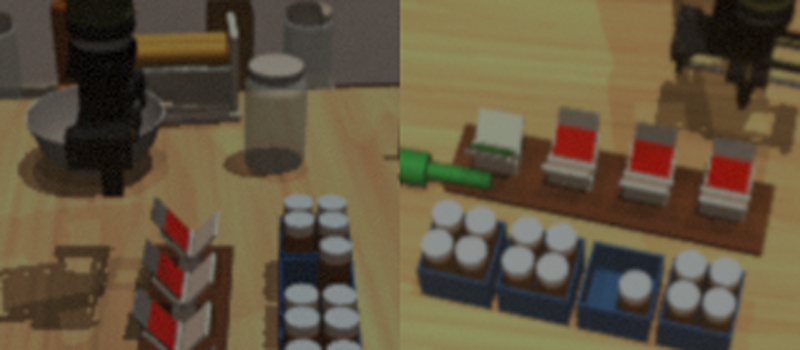

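Side picture: the fingertip is at (112,193), left of tag 4's lip at (160,205). Scene picture: the tip is at (745,100), in front of the lip at (735,150). Both match the plan, so I'll push slowly.

Request:
move_arm(
  moves=[
    [[2,-10,1,0],[0,-10,0,0],[0,-8,0,0],[0,-8,0,0],[0,-8,0,0],[0,-8,0,0],[0,-8,0,0],[0,-8,0,0]],
  ],
)

```text
time_s: 3.4
position: [0.4974, 0.1085, 0.0967]
tool_rot: [0.521, -0.478, 0.525, 0.474]
wrist_force: [0.1, -0.8, 0.7]
gripper_width: 0.0002
```

```bash
python3 st.py
python3 - <<'E'
import sys;from fit import *
p=np.load("p.npy");print(proj("side",[[.4202,.114,.0944]]),proj("scene",[[.4202,.114,.0944]]))
E
```

```text
t 3.4 local mm [-14.  286.9  96.7] F [ 0.13 -0.78  0.75] w 0.00016350602370865657
yaw err 0.012457130902973068 down [ 0.    -0.008 -1.   ]
[[235.45431564 164.40398962]] [[336.26833877 174.42863963]]
```

```bash
cat > look.py <<'E'
import sys,cv2
from fit import *
from plant import bot
s=bot.sense()["position"];o=[]
for n,(r,c) in dict(side=(80,190),scene=(130,200)).items():
    f=bot.read_camera(n)["frame"][r:r+140,c:c+160]
    f=cv2.resize(cv2.convertScaleAbs(f,alpha=1.6,beta=20),None,fx=2.5 if len(sys.argv)<3 else 2.5,fy=2.5,interpolation=2)
    u=(proj(n,s)[0]-[c,r])*2.5
    cv2.circle(f,tuple(int(v) for v in u),2,(255,255,0),-1);o.append(f)
cv2.imwrite(f"pics/{sys.argv[1]}.png",cv2.hconcat(o))
E
python3 look.py a2
```

```text
(no output)
```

View pics/a2.png

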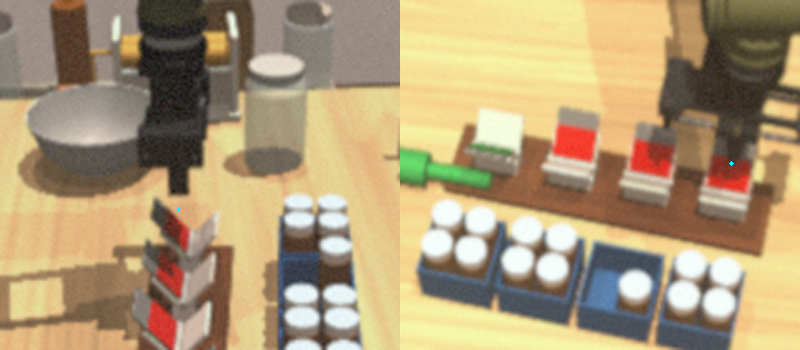

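The tip passed over tag 4. Side picture: the finger ends at (178,193), while the reported TCP projects to (178,210). So the real tip sits about 20-25 mm above the reported TCP. I'll back off and measure it.

Request:
move_arm(
  moves=[
    [[0,10,0,0],[0,15,0,0],[0,15,0,0],[0,15,0,0],[0,15,0,0],[0,5,0,0],[0,0,0,0],[0,0,0,0]],
  ],
)

```text
time_s: 4.3
position: [0.4148, 0.1161, 0.0951]
tool_rot: [0.52, -0.477, 0.526, 0.474]
wrist_force: [0.3, -0.4, 0.2]
gripper_width: 0.0006
```

```bash
python3 st.py
python3 - <<'E'
import cv2
from fit import *
from plant import bot
s=bot.sense()["position"];o=[]
for n in("side","scene"):
    u=proj(n,s)[0];c,r=int(u[0])-20,int(u[1])-35
    f=bot.read_camera(n)["frame"][r:r+50,c:c+40];print(n,c,r,u)
    f=cv2.resize(cv2.convertScaleAbs(f,alpha=2,beta=30),None,fx=10,fy=10,interpolation=2)
    cv2.circle(f,tuple(int(v) for v in (u-[c,r])*10),3,(255,255,0),-1);o.append(f)
cv2.imwrite("pics/a3.png",cv2.hconcat(o))
E
```

```text
t 4.3 local mm [-96.9 285.6  95.1] F [ 0.33 -0.38  0.18] w 0.0005880693108522054
yaw err 0.01298191255642811 down [-0.003 -0.008 -1.   ]
side 213 128 [233.65175882 163.89597157]
scene 317 137 [337.10999471 172.91183916]
```

View pics/a3.png

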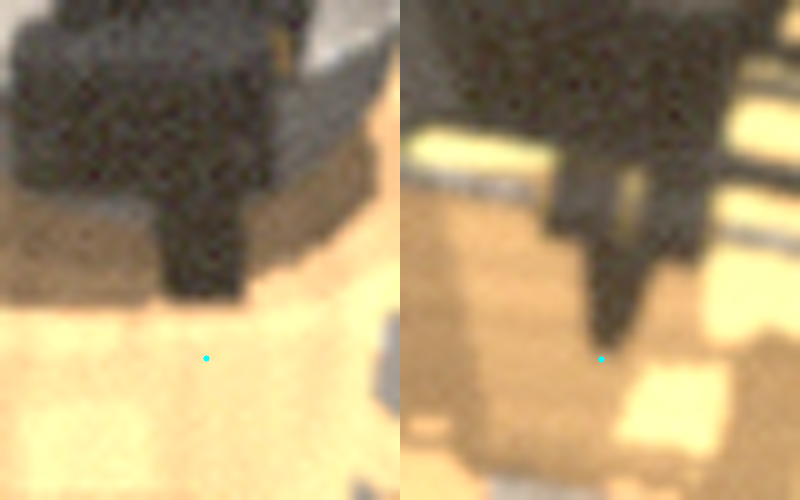

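Tip end: side crop (205,300), giving pixel (233.5,158.0). Scene crop (208,345), giving pixel (337.8,171.5).

Run:
```python
from fit import *
a,b=np.array([233.5,158.]),np.array([337.8,171.5])
r=least_squares(lambda X:np.r_[proj("side",X)[0]-a,proj("scene",X)[0]-b],[.42,.11,.1]);print(r.x,r.fun)
p=np.load("p.npy");print(f(p).round(1)[:0])
# lip fit per camera
for n,m in(("scene",sc),("side",sd)):
    g=least_squares(lambda q:(proj(n,W(np.r_[q,0],loc))-m).ravel(),p[:3]);print(n,g.x,abs(g.fun).max())
```

```text
[0.41794196 0.11785036 0.11223851] [ 0.79160201  0.57787657  0.37331443 -0.92500588]
[]
scene [ 0.48155748 -0.17777646 -0.10253152] 0.6275012422493944
side [ 0.48079169 -0.1819138  -0.11064037] 0.8526850607069036
```

Vision puts the tip at z = 0.112 against 0.095 reported, while x and y agree within 3 mm. I'll lower about 18 mm and approach until light contact, then check.

Request:
move_arm(
  moves=[
    [[9,0,0,0],[9,0,0,0],[0,0,0,0],[0,-12,0,0],[0,-12,0,0],[0,-12,0,0],[0,-5,0,0],[0,0,0,0]],
  ],
)

```text
time_s: 5.2
position: [0.4582, 0.1113, 0.0735]
tool_rot: [0.519, -0.476, 0.527, 0.475]
wrist_force: [0.0, 0.2, 0.7]
gripper_width: 0.0001
```

```bash
python3 st.py
```

```text
t 5.2 local mm [-53.2 285.5  73.5] F [0.03 0.2  0.68] w 0.00013944058641885565
yaw err 0.011716464873946286 down [-0.008 -0.009 -1.   ]
```

Request:
move_arm(
  moves=[
    [[-1,-5,0,0],[0,-5,0,0],[0,-5,0,0],[0,0,0,0],[0,0,0,0],[0,0,0,0],[0,0,0,0],[0,0,0,0]],
  ],
)

```text
time_s: 6.0
position: [0.4736, 0.11, 0.0743]
tool_rot: [0.519, -0.476, 0.527, 0.475]
wrist_force: [0.3, 0.0, -0.2]
gripper_width: 0.0008
```

```bash
python3 st.py;python3 look.py a4
```

```text
t 6.0 local mm [-37.8 285.8  74.3] F [ 0.25  0.   -0.19] w 0.0007505475434653021
yaw err 0.012067301649542284 down [-0.008 -0.009 -1.   ]
```

View pics/a4.png

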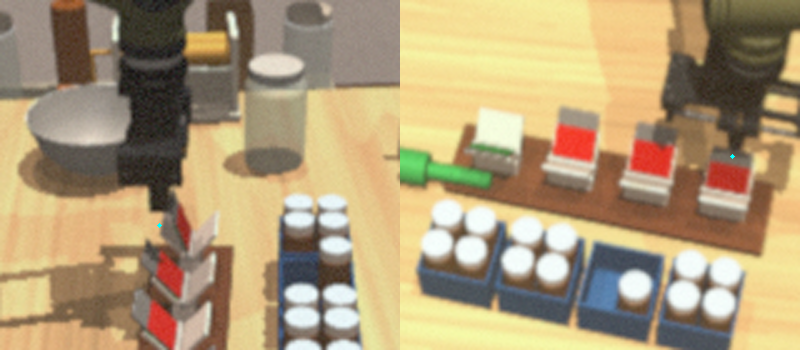

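Side picture: tag 4's plate is now steeper, with its lip at (172,195) and the finger tip at (160,207) against it. I'll keep pushing.

Request:
move_arm(
  moves=[
    [[-1,-6,0,0],[0,-6,0,0],[0,-6,0,0],[0,-6,0,0],[0,-6,0,0],[0,-6,0,0],[0,-6,0,0],[0,0,0,0]],
  ],
)

```text
time_s: 6.9
position: [0.52, 0.1055, 0.0751]
tool_rot: [0.519, -0.476, 0.527, 0.475]
wrist_force: [0.6, 0.4, -0.7]
gripper_width: 0.0005
```

```bash
python3 st.py; python3 look.py a5
```

```text
t 6.9 local mm [  8.9 286.3  75.1] F [ 0.6   0.37 -0.74] w 0.0005204542592848028
yaw err 0.011863121526632714 down [-0.007 -0.009 -1.   ]
```

View pics/a5.png

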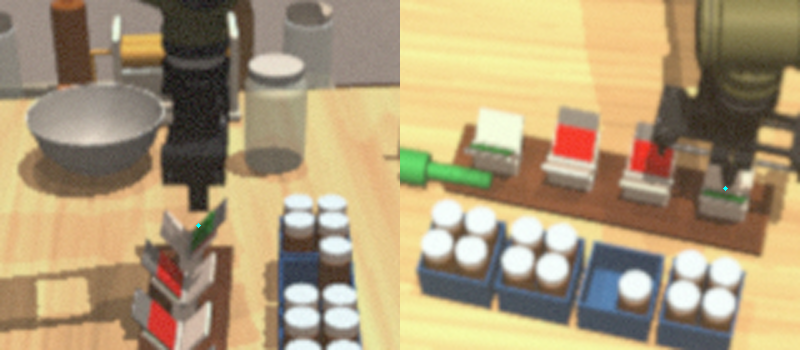

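Tag 4 now shows green: its plate at (208,230) in the side view lies toward the bin. I'll lift straight up, go back, and move over to tag 2.

Request:
move_arm(
  moves=[
    [[-20,0,0,0],[-25,0,0,0],[-20,0,0,0],[0,20,0,0],[0,25,-10,0],[0,25,-30,0],[0,25,-30,0],[0,5,-30,0]],
  ],
)

```text
time_s: 7.8
position: [0.4057, 0.0166, 0.1435]
tool_rot: [0.517, -0.477, 0.526, 0.478]
wrist_force: [0.8, 0.1, -0.1]
gripper_width: 0.0003
```

Request:
move_arm(
  moves=[
    [[0,0,-30,0],[0,0,-25,0],[0,0,-15,0],[0,0,-5,0],[0,0,0,0],[0,0,0,0],[0,0,0,0],[0,0,0,0]],
  ],
)

```text
time_s: 8.6
position: [0.3958, -0.0605, 0.1441]
tool_rot: [0.518, -0.478, 0.526, 0.477]
wrist_force: [-0.8, -0.3, 0.4]
gripper_width: 0.0007
```

```bash
python3 st.py
```

```text
t 8.6 local mm [-96.9 108.  144.1] F [-0.8  -0.32  0.4 ] w 0.0006897953866151534
yaw err 0.0182314433072559 down [-0.008 -0.008 -1.   ]
```

Request:
move_arm(
  moves=[
    [[0,0,-12,0],[20,0,0,0],[20,0,0,0],[18,0,0,0],[9,0,0,0],[0,0,0,0],[0,0,0,0],[0,0,0,0]],
  ],
)

```text
time_s: 9.4
position: [0.3963, -0.0756, 0.0776]
tool_rot: [0.517, -0.48, 0.524, 0.476]
wrist_force: [-0.6, -0.1, 0.5]
gripper_width: 0.0007
```

```bash
python3 st.py
```

```text
t 9.4 local mm [-94.8  93.   77.6] F [-0.63 -0.05  0.55] w 0.0006931464558727642
yaw err 0.022458874664118333 down [-0.004 -0.011 -1.   ]
```

Request:
move_arm(
  moves=[
    [[3,-10,1,0],[0,-10,0,0],[0,-10,0,0],[0,-7,0,0],[0,-6,0,0],[0,-6,0,0],[0,-5,0,0],[0,0,0,0]],
  ],
)

```text
time_s: 10.2
position: [0.4568, -0.0805, 0.0787]
tool_rot: [0.518, -0.483, 0.523, 0.475]
wrist_force: [-0.2, 0.2, -0.4]
gripper_width: 0.0002
```

```bash
python3 st.py
```

```text
t 10.2 local mm [-34.1  94.6  78.7] F [-0.24  0.23 -0.37] w 0.00018544642197007078
yaw err 0.023087694818410887 down [ 0.002 -0.013 -1.   ]
```

Request:
move_arm(
  moves=[
    [[2,-6,0,0],[0,-6,0,0],[0,-6,0,0],[0,-6,0,0],[0,-6,0,0],[0,-6,0,0],[0,-6,0,0],[0,0,0,0]],
  ],
)

```text
time_s: 11.0
position: [0.5022, -0.0843, 0.0762]
tool_rot: [0.518, -0.482, 0.523, 0.475]
wrist_force: [0.0, 0.2, -0.5]
gripper_width: 0.0003
```

```bash
python3 st.py; python3 look.py a6
```

```text
t 11.0 local mm [11.5 95.7 76.2] F [ 0.01  0.24 -0.46] w 0.00027943846652197536
yaw err 0.023044404361256543 down [ 0.002 -0.013 -1.   ]
```

View pics/a6.png

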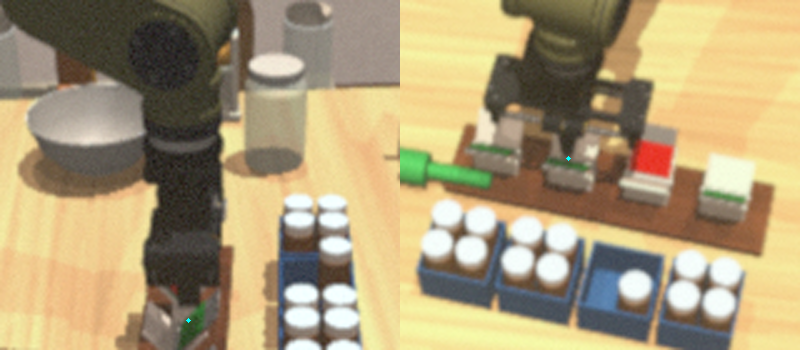

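The scene picture shows tags 1, 2 and 4 green and tag 3 red. I'll lift clear and back off for a final check.

Request:
move_arm(
  moves=[
    [[-20,0,0,0],[-30,0,0,0],[-35,0,0,0],[-30,10,0,0],[0,25,0,0],[0,30,0,0],[0,30,0,0],[0,20,0,0]],
  ],
)

```text
time_s: 11.9
position: [0.3821, -0.0723, 0.1951]
tool_rot: [0.517, -0.481, 0.524, 0.476]
wrist_force: [0.4, -0.9, 0.2]
gripper_width: 0.0004
```

Request:
move_arm(
  moves=[
    [[0,0,0,0],[0,0,0,0],[0,0,0,0],[0,0,0,0],[0,0,0,0],[0,0,0,0],[0,0,0,0],[0,0,0,0]],
  ],
)

```text
time_s: 12.7
position: [0.3829, -0.0723, 0.1947]
tool_rot: [0.517, -0.482, 0.524, 0.476]
wrist_force: [0.9, 0.4, 0.1]
gripper_width: 0.0009
```

```bash
python3 st.py; python3 look.py a7
```

```text
t 12.7 local mm [-108.5   94.9  194.7] F [0.9  0.45 0.07] w 0.0008729309202459739
yaw err 0.023566449512723908 down [-0.002 -0.012 -1.   ]
```

View pics/a7.png

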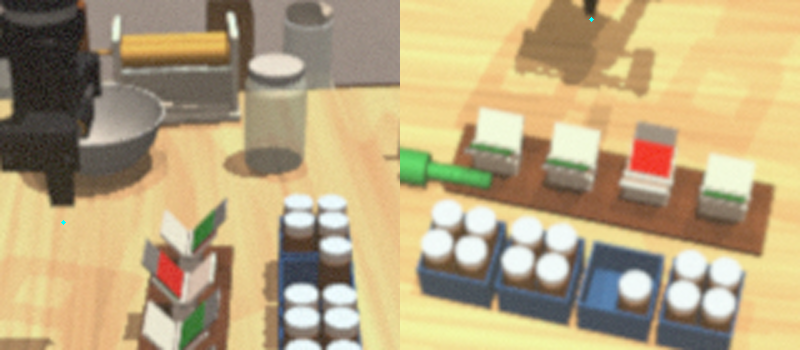

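Tags 1, 2 and 4 are green and tag 3, in front of the one-jar bin, is red. The bins, jars and bowl in view stand where they did, and the arm is clear. Handing in.

```bash
python3 -c "
from plant import bot
print(bot.job_done())"
```

```text
the job is handed in; nothing more can be done
None
```

The tags now match the stock, and I handed the job in at about 13 s. I pushed two tags from red to green with the shut fingertips: the second and fourth, counting from the rolling-pin side. The first was already green. The third, in front of the one-jar bin, stayed red untouched.

- **Last check:** the final pictures show green, green, red, green over bins that are full, full, one jar, full. The bins and their jars, the bowl and the left jar look unmoved. Only the tip of the rolling pin was in view and the right-hand jar was not, but the arm never went near either. The gripper was clear of everything.
- **Forces:** wrist force stayed under about 2 N in every reading.
- **What disagreed:** the cameras put the shut fingertip about 17 mm higher than the reported TCP. Because of that, my first push passed over the fourth tag without moving it. I measured the offset, lowered the tool, and both pushes after that worked. I did not find the cause.

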